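# Refit the selector arm on a gearbox

## Robot

A 6-joint arm with a two-finger parallel gripper is mounted at the origin on a cart in front of the work surface, level with it; the furniture and walls round the work are solid. World frame = base frame: x ahead of the robot, y to its left, z up, the work surface at z = 0. Lengths are in m, angles in degrees, forces in N, time in s.
With the tool pointing down it reaches from about 0.35 to 0.975 m from the base axis. Payload 17.4 kg.
Tool frame: the origin (TCP) lies on the centre line of the jaws, within the pads' length; the fingertips stand ahead of it and the grasp point (between the pads) lies 8 mm behind it (robot.finger_overhang is the z of the fingertips in the tool frame, in m); z points along the fingers, y is the line along which they close (so a half turn about z gives the same grasp; the last joint's range is limited). The gripper opens to 85 mm and grips with 20 to 120 N. Pads are 22 mm wide; open, the fingers measure 114 mm over their backs; the gripper's body (76 mm by 85 mm) begins 54 mm behind the grasp point. The pads swing forward as they close: fully open they stand 13 mm farther back than shut.
Start: joints at [70.428, 6.646, 82.598, -0, 90.757, -2.166], TCP at [0.202, 0.644, 0.242] pointing down, gripper open.
Joint ranges: [-162.19, 162.19], [-47.58, 125.68], [4.15, 143.07], [-65.23, 245.23], [0.69, 171.88], [-170.13, 170.13]. Speed limits (degrees/s): [108.29, 108.29, 127.2, 180, 180, 180].

## Interface

Orientations are given as [roll, pitch, yaw] about the fixed x, y, z axes, in that order (R = Rz(yaw) Ry(pitch) Rx(roll)).
In Python, from bench import robot gives the robot as it stands.
- The arm moves only by the shell command python3 -m handwheel 'ROWS'. ROWS is JSON, a list of rows, each an object of numbers: "ax", "ay", "az": the turn, a rotation vector about the tool's x, y, z in units of 90 degrees (1.0 is 90 degrees); "tx", "ty", "tz": the shift along the tool's x, y, z in units of 0.15 m (1.0 is 0.15 m); "jaw": the opening, from 0 (shut) to 1 (fully open). A call has 1 to 20 rows; each row is the pose to reach, as a shift and turn from the pose commanded when the call began, along the tool's axes at that moment; what a row does not reach only later rows make up. A row lasts 1/10 s, in which the tool goes at most 50 mm and 8.59 degrees, less where a joint would pass 70% of its speed; a pose out of reach is approached as far as the arm can. A call with a number of a shift or a turn outside -1 to 1 is refused whole. A call with a gripper value outside its range is refused whole. The fingers move at their own pace and stop on an object; the grip force is fixed at half the most. Time passes only in rows, so rows that repeat a pose let the fingers close. It gives the time, the measured TCP pose, the force, the opening and the grip force at its end, in the units of the state.
- robot.get_state(): the state, without advancing time (a new reading comes with each control period).
- robot.capture(name): name is "scene" or "top"; returns (picture, depth): 384x512x3 uint8, blue, green, red; 384x512 float32, m along the optical axis (not along the pixel's ray), 0 where there is no reading.
- robot.camera_params(name): a dict with "fx", "fy", "cx", "cy" (pixels), "R" (3x3) and "t" (3): a world point X has camera coordinates R X + t. Camera axes: x right, y down, z forward; pixel columns grow to the right and rows downward; lengths in m; the calibration is good to about 2 mm. A picture is of the moment at which its call begins. camera_params takes no time and is no camera call.
- robot.hand_in(): hands the job in; it is judged then, once.
The state is a dict: "time": time; "joint_pos": joint angles; "joint_vel": joint speeds; "tau": joint torques, N m; "tcp_pos": TCP position; "ee_rot": TCP orientation; "wrist_force": force on the tool from outside, world axes, zero at the start; "ft_torque": the same for the moment, N m; "opening": opening from 0.0 (shut) to 1.0 (fully open); "gripper_force": force on a finger pad.
Only numpy, scipy, OpenCV 4.12 (cv2) and the standard library are available. Lean on these libraries where they do the work, as an engineer would, in place of code of your own. Each camera call takes 0.05 s, during which the arm holds its last target. There are 200 camera calls.

## Task

The selector arm has been taken off the small gearbox that is bolted to the bench. Put it back on the upright splined shaft: lower it over the tapered shaft end, press lightly and turn it until you feel the splines mate (one wide tooth lets it on in one position only, and the shaft may stand anywhere in its travel), never force it, and seat it fully home on the shoulder. Then swing the arm anticlockwise, seen from above, until it rests against the stop lug at that end, let go, and leave the other things on the bench alone.

Things in the scene. Friction and masses are not known exactly. Their poses are not given: they have to be found in the camera images.
- selector_arm: Steel selector arm, about 0.2 kg, lying underside down. Hub 36 mm tall, 45 mm across, with four flats: two pairs, each 36 mm apart, one pair along the arm, one across it; grip either pair. Flat arm 15 mm wide, 10 mm thick (12 mm at the weld), its underside flush with the hub's. Origin: centre of the bore at the hub's underside; x along the arm to its eye, z up.
- hub_top (a point): Centre of the bore at the top of the hub, 36 mm above its underside. The splined bore goes right through: 20 mm across the lands, six slots 3.4 mm deep, five of them 6.1 mm wide and one, the master slot, 9.1 mm wide, on the arm's side of the bore (towards the eye).
- lever_eye (a point): Centre of the drilled eye (8 mm hole in a 22 mm round end) at the far end of the arm, 100 mm from the bore's axis, 5 mm above the underside.
- gearbox: Grey gearbox, foot 96 x 84 mm, bolted down. Origin: on the bench under the shaft's axis; z up; the housing lies to +x, the gate to -x: a level steel arc, top 82 mm over the bench, 66 to 88 mm from the axis. Its two stop lugs (10 mm pins, tops at 100 mm) let the fitted arm swing 0.85 rad either side of -x. Bar the lugs, shaft and its collar (30 mm wide) all is below 86 mm.
- shaft_seat (a point): Centre of the shoulder on which the hub's underside rests when home, on the shaft's axis, 90 mm above the bench; axes as the gearbox's. Above it the upright shaft: 22 mm of spline (core 18.4 mm, 25 mm over six teeth, five 5 mm wide, the master tooth 8 mm), then a plain 18.4 mm pilot. Play about 0.55 mm on each flank, 0.05 rad either way.
- shaft_tip (a point): Tip of the shaft, 43 mm above the shoulder; the last 8 mm taper from 18.4 to 9 mm. The shaft's angle is not measured: at the start the master tooth, hence the fitted arm, points from 0.80 rad clockwise to 0.45 rad anticlockwise (from above) of the gearbox's -x. It turns stiffly (0.18 N m): a hub pressed on the tooth ends with 5 to 10 N does not drag it.
- high_stop (a point): Where the centre of the arm's eye lies when the arm, fully home, touches the stop lug at the anticlockwise end: 100 mm from the shaft's axis, 0.85 rad anticlockwise (from above) of the gearbox's -x, 95 mm above the bench.
- chuck_key: Small T-handled chuck key, 58 x 47 x 17 mm; a bystander. Origin: centre of its underside.
- ring_blank_0: Pale ring blank, 36 x 41 x 8 mm; a bystander. Origin: centre of its underside.
- felt_wheel: Grey felt polishing wheel, 52 mm across, 14 mm thick; a bystander. Origin: centre of its underside.
- screwdriver_0: Screwdriver with a wooden handle, 170 mm long; a bystander. Origin: centre of its underside.
- mandrel_0: Small mandrel with a red rubber end, 52 mm long, 10 mm thick; a bystander. Origin: centre of its underside.
- compound_red: Red bar of polishing compound, 34 x 70 x 29 mm; a bystander. Origin: centre of its underside.

How it is judged:
By the outcome, as a careful person would: the job done as asked, in the order asked, and still so for the second after the job is handed in, with the robot touching nothing.
It also fails if it takes over 72 s, if anything falls off the work surface, if the arm or the gripper's body presses on something with over 40 N, if the wrist force passes 120 N, or if a joint passes its speed limit or range.

## Working session

There is one attempt and no reset: what is moved stays moved. The work goes in short steps, Python scripts to look and compute and a shell command to move; the robot and the scene stay as the last step left them, time stands still between calls to the robot, and variables do not carry over. Pictures are saved under pics/ and viewed, at most 10 in all, crops included, and the job is handed in when it is done.

```bash
mkdir -p pics; cat > h.py <<'E'
import numpy as np, cv2, json
from bench import robot
def ray(cam,u,v,z):
    p=robot.camera_params(cam);R=np.array(p["R"]);t=np.array(p["t"])
    c=-R.T@t; d=R.T@np.array([(u-p["cx"])/p["fx"],(v-p["cy"])/p["fy"],1])
    return c+d*(z-c[2])/d[2]
def proj(cam,X):
    p=robot.camera_params(cam);q=np.array(p["R"])@np.array(X)+np.array(p["t"])
    return np.array([p["fx"]*q[0]/q[2]+p["cx"],p["fy"]*q[1]/q[2]+p["cy"]])
def cloud(cam,D):
    p=robot.camera_params(cam);v,u=np.mgrid[:D.shape[0],:D.shape[1]]
    P=np.dstack([(u-p["cx"])/p["fx"]*D,(v-p["cy"])/p["fy"]*D,D])-np.array(p["t"])
    return P@np.array(p["R"])
E
python3 - <<'E'
from h import *
for n in("scene","top"):
    I,D=robot.capture(n); cv2.imwrite(f"pics/{n}0.png",cv2.resize(I,(800,600),interpolation=cv2.INTER_CUBIC)); np.savez(f"{n}0.npz",I=I,D=D)
    p=robot.camera_params(n); print(n,p["fx"],p["cx"],p["cy"],-np.array(p["R"]).T@p["t"])
s=robot.get_state();print(s,robot.finger_overhang)
E
```

```text
scene 390.69903420650826 252.54446363192062 185.38796127306003 [ 0.07449313 -0.62315954  0.96989125]
top 425.7854099518283 250.49167591775583 193.42726633402805 [0.38713895 0.03688961 1.09188858]
{'time': 0.1, 'joint_pos': array([ 7.04271457e+01,  6.67148348e+00,  8.26304700e+01, -4.09646832e-05,
        9.07547586e+01, -2.16564114e+00]), 'joint_vel': array([ 0.09975778,  0.01251514, -0.10563448, -0.06920101, -0.07609077,
       -0.0642391 ]), 'tau': array([ 1.90161591e-03, -7.33658552e+01, -6.33784533e+01, -2.36616337e-06,
        5.33784478e-03,  2.62428927e-05]), 'tcp_pos': array([0.20189317, 0.6439507 , 0.24165042]), 'ee_rot': array([-1.79943327e+02, -2.10213471e-03,  1.62592785e+02]), 'wrist_force': array([0.28656957, 0.15509692, 0.35727835]), 'ft_torque': array([-0.01252261, -0.01500361, -0.06784506]), 'gripper_force': 0.0, 'opening': 1.0022994637342508} 0.011
```

View pics/scene0.png

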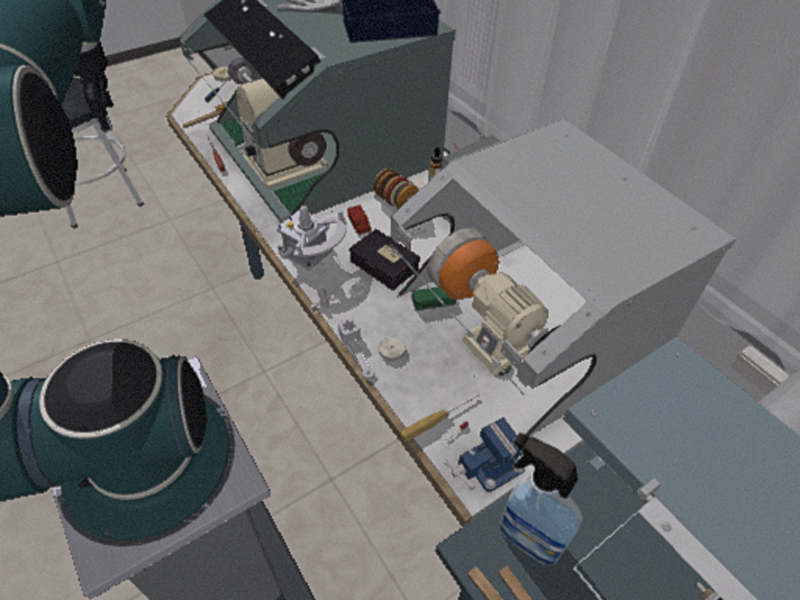

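View pics/top0.png

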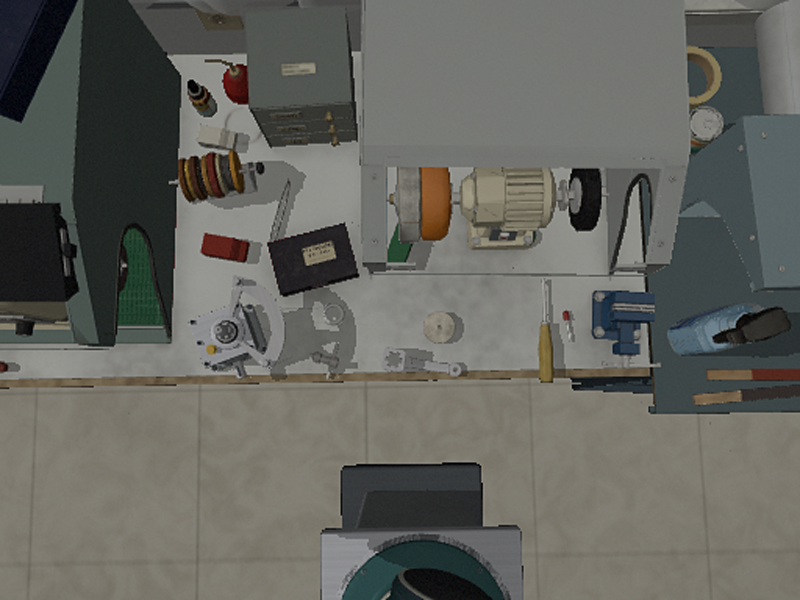

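The top view shows the selector arm lying near the bench edge, with its hub at about (400,360) and its eye at (457,369). The gearbox shaft is at about (225,330), with its gate arc to the right, towards world -y. Next I'll crop in and measure.

```bash
python3 - <<'E'
from h import *
d=np.load("top0.npz");I,D=d["I"],d["D"]
a=cv2.resize(I[170:245,120:240],(800,500),interpolation=cv2.INTER_CUBIC);b=cv2.resize(I[215:245,240:300],(800,400)[:2],interpolation=cv2.INTER_CUBIC)
cv2.imwrite("pics/cropA.png",a)
cv2.imwrite("pics/cropB.png",cv2.resize(I[205:250,235:305],(784,504),interpolation=cv2.INTER_CUBIC))
P=cloud("top",D)
Z=P[...,2]
def rep(n,m):
    q=P[m];print(n,len(q),q.mean(0) if len(q) else'',np.median(q,0) if len(q) else '')
r=np.zeros_like(Z,bool);r[215:245,240:300]=1
print("bench z",np.median(Z[190:210,240:340]))
rep("hub top",r&(Z>.028)&(Z<.045));rep("arm",r&(Z>.005)&(Z<.018))
r[:]=0;r[170:245,120:190]=1
rep("shaft top",r&(Z>.115));rep("lugs",r&(Z>.093)&(Z<.104));rep("gate",r&(Z>.076)&(Z<.0845))
np.set_printoptions(linewidth=250)
print((Z[198:225,128:160]*1000).astype(int))
print("arm region");print((Z[220:243,242:300]*1000).astype(int))
d=np.load("scene0.npz");Zs=cloud("scene",d["D"]);m=(np.abs(Zs[...,0]-.39)<.1)&(Zs[...,2]>.115)&(Zs[...,2]<.15)&(np.abs(Zs[...,1]-.33)<.15)
q=Zs[m];print("scene shaft",len(q),q.mean(0) if len(q) else'')
E
```

```text
bench z -0.0002635672955299741
hub top 136 [0.41925545 0.04025608 0.0357633 ] [0.41899981 0.04042713 0.03570301]
arm 293 [ 0.4179349  -0.02320757  0.01042808] [ 0.4110991  -0.02655541  0.01029687]
shaft top 82 [0.4443711  0.22549449 0.37452257] [0.46154957 0.28736781 0.13078546]
lugs 43 [0.4738014  0.26317656 0.09892367] [0.46166978 0.27510744 0.09881892]
gate 1304 [0.47231284 0.26833599 0.08048688] [0.46957718 0.26764784 0.0809723 ]
[[  -1    0    2    2    1   -1    0   -4   -4    2   -1   76   75   75   77   78   76   77   77   82   83   79   78   80   77   76   78   73   10   11   12   11]
 [   3    0   -2    0    0    0    0   -2   76   76   76   76   76   75   77   74   78   75   76   79   81   82   77   75   76   74   75 1091   34   14    7   10]
 [   2    3   -1    1    3    0   76   75   76   79   77   75   73   76   75   77   78   73   77   83   83   81   74   76   78   78   75   76   69   35   13   11]
 [   0    0    2   76   78   76   77   80   75   75   75   76   76   74   77   76   80   75   73   80   81   79   75   78   76   76   79   78   68   43   23    9]
 [  70   7
[... 3328 characters left out ...]
 82   83   82   83   81   84   79   73   76   76   75   75   82   81   79   84   82]
 [  78   74   80   78   78   84   82   84   85   81   78   75   77   78   76   75   80   79   79   79   74   77   75   79   76   74   77   75   82   83   79   83]
 [  77   82   77   76   80   83   87   81   83   77   77   77   73   74   72   76   72   76   73   77   78   73   77   76   77   73   74   74   78   85   81   79]]
arm region
[[   0    2   -4 ...    3   -2    0]
 [  -1    0    1 ...    0    0   -1]
 [  -1    0    0 ... 1091   -1   -2]
 ...
 [   0 1091    0 ...    0    0   -2]
 [   3    0   -6 ...    0   -3   -3]
 [   1    0   -1 ...   -4    0    0]]
scene shaft 32 [0.46363832 0.28538659 0.1256981 ]
```

View pics/cropA.png

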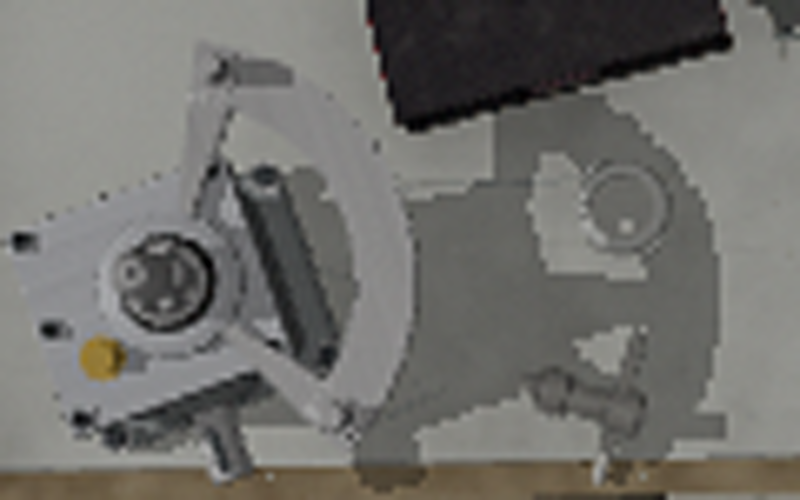

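View pics/cropB.png

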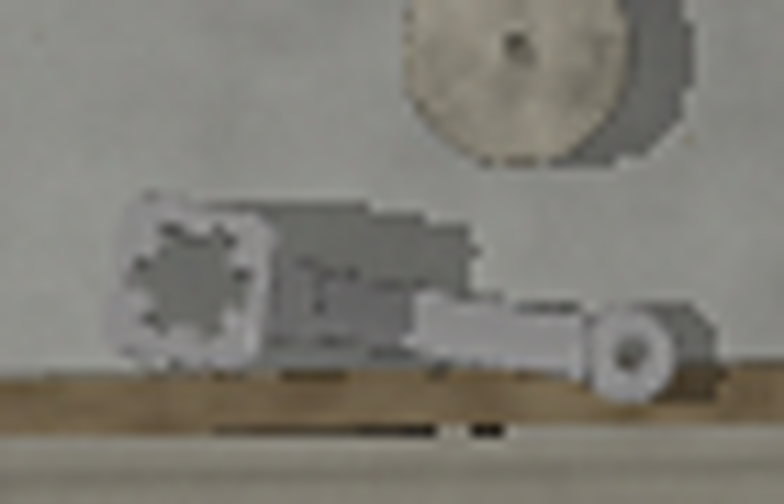

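The crops show the bore at about px (252.2,230.0), the eye at (291.3,236.4) and the shaft tip at (139.5,210.8). The lugs are at (153.3,180.5) and (171.8,232.2). I'll turn these into positions and check them against the sizes given.

```bash
python3 - <<'E'
from h import *
np.set_printoptions(precision=4,suppress=True)
d=np.load("top0.npz");I,D=d["I"],d["D"];P=cloud("top",D);Z=P[...,2]
e=ray("top",291.3,236.4,.010);h=ray("top",252.2,230,.036)
# hub top by depth mask edge points
m=np.zeros_like(Z,bool);m[217:243,240:262]=1;m&=(Z>.028)&(Z<.045)
c,_=cv2.findContours(m.astype(np.uint8),cv2.RETR_EXTERNAL,cv2.CHAIN_APPROX_NONE);c=max(c,key=cv2.contourArea)
(cx,cy),wh,an=cv2.minAreaRect(c);h2=ray("top",cx,cy,.036);print("hub",h,h2,wh,an,"eye",e)
for hh in(h,h2):
    v=e-hh;print("len",np.hypot(*v[:2]),"dir",np.degrees(np.arctan2(v[1],v[0])))
tip=ray("top",139.5,210.8,.133);print("tip",tip)
m=np.zeros_like(Z,bool);m[204:220,130:155]=1
q=P[m&(Z>.1305)&(Z<.136)];print("tip depth",q.mean(0),len(q))
q=P[m&(Z>.106)&(Z<.128)];print("spl",(q.min(0)+q.max(0))/2,np.ptp(q,axis=0))
l1=ray("top",153.3,180.5,.1);l2=ray("top",171.8,232.2,.1)
for rr in(l1,l2):
    w=rr-tip;print("lug",rr,np.hypot(*w[:2]),np.degrees(np.arctan2(w[1],w[0])))
# gate circle fit: points z~82, radial between 55 and 100 from tip, on -y side
w=P-tip;r=np.hypot(w[...,0],w[...,1]);a=np.degrees(np.arctan2(w[...,1],w[...,0]))
for k in range(-110,40,15):
    s=(abs(a-k)<7)&(Z>.077)&(Z<.087)&(r>.055)&(r<.105);print(k,s.sum(),np.percentile(r[s],[3,50,97]) if s.sum() else'')
# scene view check of the tip
ds=np.load("scene0.npz");Ps=cloud("scene",ds["D"]);s=(Ps[...,2]>.128)&(Ps[...,2]<.137)&(np.hypot(Ps[...,0]-tip[0],Ps[...,1]-tip[1])<.03);print("scene tip",Ps[s].mean(0),s.sum())
s=(Ps[...,2]>.03)&(Ps[...,2]<.042)&(np.hypot(Ps[...,0]-h[0],Ps[...,1]-h[1])<.035);print("scene hub",(Ps[s].min(0)+Ps[s].max(0))/2,s.sum())
# box height near
print("max z around black box", np.percentile(Z[145:190,172:230],[50,95]))
E
```

```text
hub [0.4189 0.0387 0.036 ] [0.4195 0.0399 0.036 ] (14.467110633850098, 14.467110633850098) 9.462322235107422 eye [ 0.4017 -0.0597  0.01  ]
len 0.09992219434471493 dir -99.92066439889119
len 0.101219085374959 dir -100.11184654049494
tip [0.4641 0.2924 0.133 ]
tip depth [0.4641 0.2928 0.1327] 22
spl [0.4653 0.29   0.1167] [0.0235 0.0204 0.0211]
lug [0.5377 0.2694 0.1   ] 0.0771083140104204 -17.33356829904939
lug [0.4154 0.2255 0.1   ] 0.0827368171276705 -126.00990134893472
-110 77 [0.0662 0.0774 0.0869]
-95 74 [0.0664 0.0777 0.0873]
-80 74 [0.0666 0.0773 0.0873]
-65 74 [0.0666 0.0773 0.0875]
-50 69 [0.067  0.0782 0.0874]
-35 74 [0.0669 0.0779 0.0877]
-20 80 [0.0577 0.0758 0.0877]
-5 35 [0.0567 0.0679 0.0881]
10 0 
25 0 
scene tip [0.4657 0.2869 0.1314] 12
scene hub [0.4201 0.0354 0.0343] 91
max z around black box [0.0426 0.0469]
```

```bash
cat >> h.py <<'E'
from scipy.spatial.transform import Rotation as Ro
def to(x,y,z,yaw):
    s=robot.get_state();R=Ro.from_euler("xyz",s["ee_rot"],degrees=True);T=Ro.from_euler("xyz",[180,0,yaw],degrees=True)
    t=R.inv().apply(np.array([x,y,z])-s["tcp_pos"])/.15;a=np.degrees((R.inv()*T).as_rotvec())/90
    print("t",t.round(4),"a",a.round(4));st()
def st():
    s=robot.get_state();print("time",round(s["time"],2),"tcp",s["tcp_pos"].round(4),"rpy",s["ee_rot"].round(2),"F",s["wrist_force"].round(1),"M",s["ft_torque"].round(2),"op",round(float(s["opening"]),3),"gf",s["gripper_force"])
E
python3 -m handwheel '[{"tx":-1,"ty":-1,"az":0.3},{"tx":-1,"ty":-1,"az":0.5},{"tx":-1,"ty":-1,"az":0.918},{"tx":-1,"ty":-1,"az":0.918},{"tx":-1,"ty":-1,"az":0.918},{"tx":-1,"ty":-1,"az":0.918},{"tx":-1,"ty":-1,"az":0.918},{"tx":-1,"ty":-1,"az":0.918},{"tx":-1,"ty":-1,"az":0.918},{"tx":-1,"ty":-1,"az":0.918},{"tx":-1,"ty":-1,"az":0.918},{"tx":-1,"ty":-1,"az":0.918}]'
python3 -c "
from h import *
to(.4192,.0393,.12,80)"
```

```text
t [-2.5883 -3.4122  0.8143] a [-5.000e-04  4.000e-04  9.177e-01]
time 0.1 tcp [0.2019 0.644  0.2417] rpy [-179.94   -0.    162.59] F [0.3 0.2 0.4] M [-0.01 -0.02 -0.07] op 1.002 gf 0.0schema error: expected keys ax, ay, az, tx, ty, tz, jaw
```

```bash
python3 -m handwheel '[{"tx":-1,"ty":-1,"tz":0,"ax":0,"ay":0,"az":0.918,"jaw":1},{"tx":-1,"ty":-1,"tz":0,"ax":0,"ay":0,"az":0.918,"jaw":1},{"tx":-1,"ty":-1,"tz":0,"ax":0,"ay":0,"az":0.918,"jaw":1},{"tx":-1,"ty":-1,"tz":0,"ax":0,"ay":0,"az":0.918,"jaw":1},{"tx":-1,"ty":-1,"tz":0,"ax":0,"ay":0,"az":0.918,"jaw":1},{"tx":-1,"ty":-1,"tz":0,"ax":0,"ay":0,"az":0.918,"jaw":1},{"tx":-1,"ty":-1,"tz":0,"ax":0,"ay":0,"az":0.918,"jaw":1},{"tx":-1,"ty":-1,"tz":0,"ax":0,"ay":0,"az":0.918,"jaw":1},{"tx":-1,"ty":-1,"tz":0,"ax":0,"ay":0,"az":0.918,"jaw":1},{"tx":-1,"ty":-1,"tz":0,"ax":0,"ay":0,"az":0.918,"jaw":1}]'
python3 -c "
from h import *
to(.4192,.0393,.12,80)"
```

```text
time: 1.1
tcp_pos: [0.3001, 0.456, 0.242]
ee_rot: [-180.0, 0.0, 79.6]
wrist_force: [-0.9, 0.1, -0.0]
opening: 1.002
gripper_force: 0.0
t [-2.5891  1.2811  0.8142] a [-0.0001  0.0003 -0.0041]
time 1.1 tcp [0.3001 0.456  0.242 ] rpy [-1.7999e+02  3.0000e-02  7.9630e+01] F [-0.9  0.1 -0. ] M [ 0.01  0.04 -0.03] op 1.002 gf 0.0
```

```bash
python3 -m handwheel '[{"tx":-1,"ty":0.4,"tz":0,"ax":0,"ay":0,"az":0,"jaw":1},{"tx":-1,"ty":0.4,"tz":0,"ax":0,"ay":0,"az":0,"jaw":1},{"tx":-1,"ty":0.4,"tz":0,"ax":0,"ay":0,"az":0,"jaw":1},{"tx":-1,"ty":0.4,"tz":0,"ax":0,"ay":0,"az":0,"jaw":1}]' >/dev/null
python3 -m handwheel '[{"tx":-1,"ty":0.5,"tz":0.2,"ax":0,"ay":0,"az":0,"jaw":1},{"tx":-1,"ty":0.5,"tz":0.2,"ax":0,"ay":0,"az":0,"jaw":1},{"tx":-1,"ty":0.5,"tz":0.2,"ax":0,"ay":0,"az":0,"jaw":1},{"tx":-1,"ty":0.5,"tz":0.2,"ax":0,"ay":0,"az":0,"jaw":1}]' >/dev/null
python3 -m handwheel '[{"tx":-0.589,"ty":0.381,"tz":0.614,"ax":0,"ay":0,"az":-0.004,"jaw":1},{"tx":-0.589,"ty":0.381,"tz":0.614,"ax":0,"ay":0,"az":-0.004,"jaw":1},{"tx":-0.589,"ty":0.381,"tz":0.614,"ax":0,"ay":0,"az":-0.004,"jaw":1},{"tx":-0.589,"ty":0.381,"tz":0.614,"ax":0,"ay":0,"az":-0.004,"jaw":1},{"tx":-0.589,"ty":0.381,"tz":0.614,"ax":0,"ay":0,"az":-0.004,"jaw":1}]' >/dev/null
python3 -c "
from h import *
to(.4192,.0393,.018,80)
I,D=robot.capture('top');cv2.imwrite('pics/over.png',cv2.resize(I[190:260,210:310],(800,560),interpolation=cv2.INTER_CUBIC))"
```

```text
t [-0.0085 -0.0145  0.6793] a [-0.0009 -0.      0.0027]
time 2.4 tcp [0.4217 0.0402 0.1199] rpy [-179.92   -0.     80.25] F [0.7 0.2 0.6] M [-0.    0.01  0.01] op 0.994 gf 0.0
```

View pics/over.png

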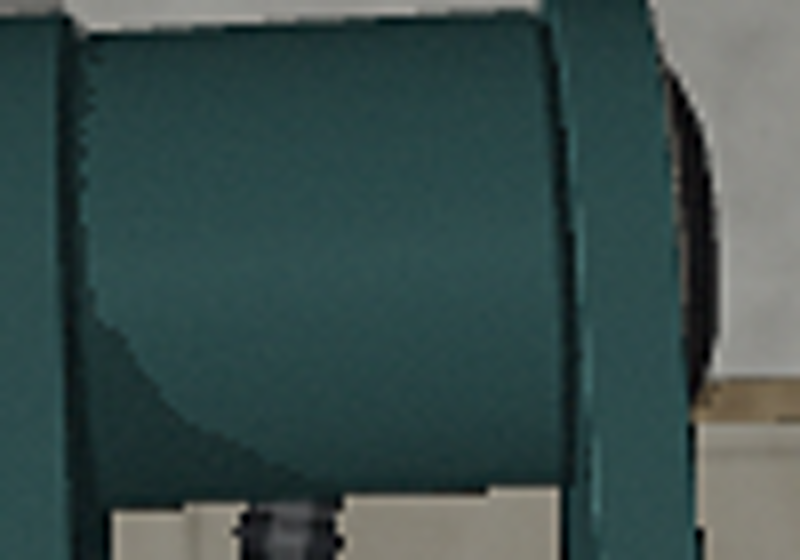

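The wrist hides the hub from above, so I'll descend on the measured position.

```bash
python3 -m handwheel '[{"tx":-0.008,"ty":-0.014,"tz":0.3,"ax":0,"ay":0,"az":0.003,"jaw":0.8},{"tx":-0.008,"ty":-0.014,"tz":0.5,"ax":0,"ay":0,"az":0.003,"jaw":0.8},{"tx":-0.008,"ty":-0.014,"tz":0.6,"ax":0,"ay":0,"az":0.003,"jaw":0.8},{"tx":-0.008,"ty":-0.014,"tz":0.68,"ax":0,"ay":0,"az":0.003,"jaw":0.8},{"tx":-0.008,"ty":-0.014,"tz":0.68,"ax":0,"ay":0,"az":0.003,"jaw":0.8},{"tx":-0.008,"ty":-0.014,"tz":0.68,"ax":0,"ay":0,"az":0.003,"jaw":0.8}]'
python3 -m handwheel '[{"tx":0,"ty":0,"tz":0,"ax":0,"ay":0,"az":0,"jaw":0.5},{"tx":0,"ty":0,"tz":0,"ax":0,"ay":0,"az":0,"jaw":0.4},{"tx":0,"ty":0,"tz":0,"ax":0,"ay":0,"az":0,"jaw":0},{"tx":0,"ty":0,"tz":0,"ax":0,"ay":0,"az":0,"jaw":0},{"tx":0,"ty":0,"tz":0,"ax":0,"ay":0,"az":0,"jaw":0},{"tx":0,"ty":0,"tz":0,"ax":0,"ay":0,"az":0,"jaw":0},{"tx":0,"ty":0,"tz":0,"ax":0,"ay":0,"az":0,"jaw":0},{"tx":0,"ty":0,"tz":0,"ax":0,"ay":0,"az":0,"jaw":0}]'
```

```text
time: 3.05
tcp_pos: [0.4201, 0.0399, 0.0194]
ee_rot: [179.9, -0.0, 80.1]
wrist_force: [-0.9, 0.7, 0.8]
opening: 0.8
gripper_force: 0.0
time: 3.85
tcp_pos: [0.4202, 0.0394, 0.0193]
ee_rot: [179.9, -0.0, 80.1]
wrist_force: [-1.1, 0.6, 6.2]
opening: 0.413
gripper_force: 60.6
```

Gripped: the opening is about 35 mm, which matches the 36 mm flats. Now I'll lift it and carry it over the shaft.

```bash
python3 -m handwheel '[{"tx":0,"ty":0,"tz":-0.2,"ax":0,"ay":0,"az":0,"jaw":0},{"tx":0,"ty":0,"tz":-0.5,"ax":0,"ay":0,"az":0,"jaw":0},{"tx":0,"ty":0,"tz":-0.8,"ax":0,"ay":0,"az":0,"jaw":0},{"tx":0,"ty":0,"tz":-1,"ax":0,"ay":0,"az":0,"jaw":0},{"tx":0,"ty":0,"tz":-1,"ax":0,"ay":0,"az":0,"jaw":0}]'
python3 -m handwheel '[{"tx":0.2,"ty":0,"tz":-0.1,"ax":0,"ay":0,"az":0,"jaw":0},{"tx":0.5,"ty":0,"tz":-0.15,"ax":0,"ay":0,"az":0.05,"jaw":0},{"tx":0.8,"ty":0,"tz":-0.2,"ax":0,"ay":0,"az":0.15,"jaw":0},{"tx":1,"ty":0,"tz":-0.2,"ax":0,"ay":0,"az":0.2,"jaw":0},{"tx":1,"ty":0,"tz":-0.2,"ax":0,"ay":0,"az":0.2,"jaw":0},{"tx":1,"ty":0,"tz":-0.2,"ax":0,"ay":0,"az":0.2,"jaw":0}]'
python3 -c "
from h import *
to(.4641,.2924,.185,62)
I,D=robot.capture('scene');cv2.imwrite('pics/lift.png',I[100:270,130:330].repeat(3,0).repeat(3,1))"
```

```text
time: 4.35
tcp_pos: [0.421, 0.0394, 0.173]
ee_rot: [179.6, -0.1, 80.1]
wrist_force: [0.0, 0.2, -2.4]
opening: 0.411
gripper_force: 60.5
time: 4.95
tcp_pos: [0.4451, 0.1874, 0.1972]
ee_rot: [-179.9, 0.1, 62.2]
wrist_force: [-0.0, -0.5, -0.9]
opening: 0.408
gripper_force: 60.4
t [ 0.6786 -0.214   0.0807] a [-0.0006  0.0008  0.0023]
time 4.95 tcp [0.4451 0.1874 0.1972] rpy [-1.7995e+02  8.0000e-02  6.2210e+01] F [-0.  -0.5 -0.9] M [ 0.05 -0.02 -0.04] op 0.408 gf 60.436002016067505
```

View pics/lift.png

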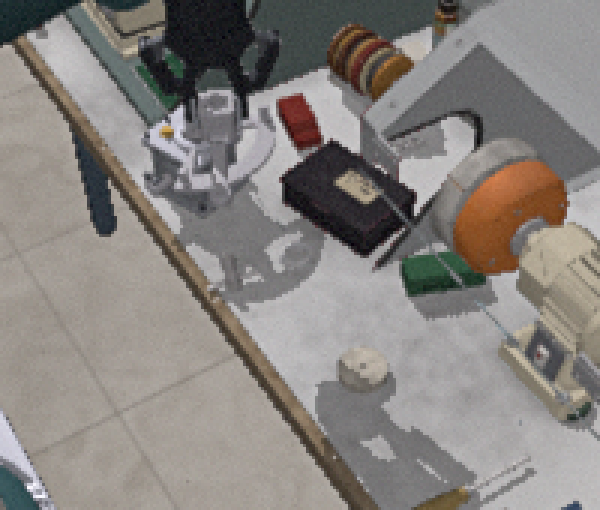

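The arm is held level, with the hub top at about crop (218,100) and the shaft hidden behind it. Next I'll check where the hub sits in the grip and go over the tip.

```bash
python3 -c "
from h import *
print(ray('scene',202.7,133.3,.214))"
python3 -m handwheel '[{"tx":0.3,"ty":-0.1,"tz":0,"ax":0,"ay":0,"az":0,"jaw":0},{"tx":0.6,"ty":-0.214,"tz":0,"ax":0,"ay":0,"az":0,"jaw":0},{"tx":0.679,"ty":-0.214,"tz":0.08,"ax":0,"ay":0,"az":0,"jaw":0},{"tx":0.679,"ty":-0.214,"tz":0.08,"ax":0,"ay":0,"az":0,"jaw":0},{"tx":0.679,"ty":-0.214,"tz":0.08,"ax":0,"ay":0,"az":0,"jaw":0},{"tx":0.679,"ty":-0.214,"tz":0.08,"ax":0,"ay":0,"az":0,"jaw":0}]'
python3 -c "
from h import *
to(.4641,.2924,.160,62)
I,D=robot.capture('scene');cv2.imwrite('pics/above.png',cv2.resize(I[105:195,150:250],(800,600)[:2],interpolation=cv2.INTER_CUBIC))"
```

```text
[0.44805217 0.18410615 0.214     ]
time: 5.6
tcp_pos: [0.4649, 0.2908, 0.1866]
ee_rot: [180.0, -0.0, 62.0]
wrist_force: [1.4, 0.5, -1.5]
opening: 0.414
gripper_force: 60.4
t [ 0.0069 -0.0097  0.1775] a [ 0.0002 -0.0001 -0.    ]
time 5.6 tcp [0.4649 0.2908 0.1866] rpy [ 1.7998e+02 -1.0000e-02  6.2000e+01] F [ 1.4  0.5 -1.5] M [ 0.02 -0.02  0.01] op 0.414 gf 60.44497847557068
```

View pics/above.png

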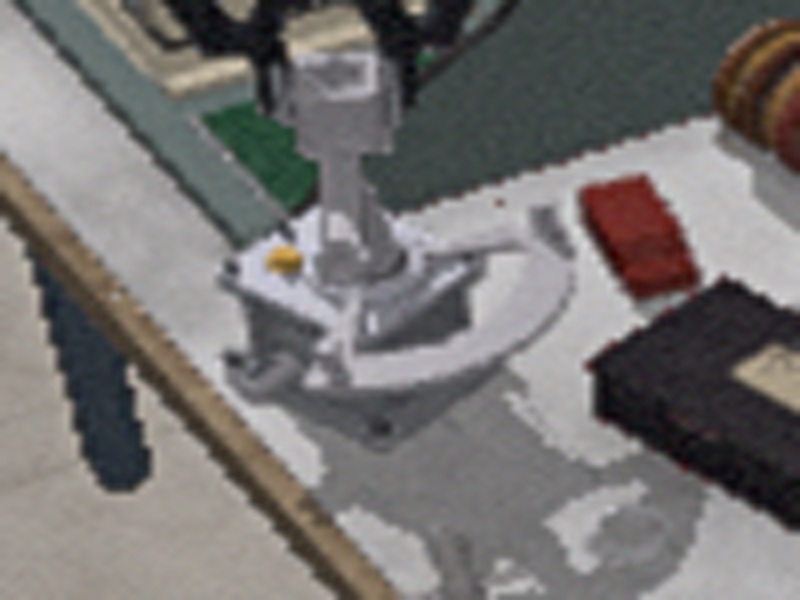

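```bash
python3 -m handwheel '[{"tx":0.007,"ty":-0.01,"tz":0.1,"ax":0,"ay":0,"az":0,"jaw":0},{"tx":0.007,"ty":-0.01,"tz":0.18,"ax":0,"ay":0,"az":0,"jaw":0},{"tx":0.007,"ty":-0.01,"tz":0.22,"ax":0,"ay":0,"az":0,"jaw":0},{"tx":0.007,"ty":-0.01,"tz":0.25,"ax":0,"ay":0,"az":0,"jaw":0},{"tx":0.007,"ty":-0.01,"tz":0.265,"ax":0,"ay":0,"az":0,"jaw":0},{"tx":0.007,"ty":-0.01,"tz":0.265,"ax":0,"ay":0,"az":0,"jaw":0}]'
python3 -c "
from h import *
st()"
```

```text
time: 6.25
tcp_pos: [0.4641, 0.2937, 0.1465]
ee_rot: [180.0, -0.0, 62.1]
wrist_force: [0.9, -0.2, -0.6]
opening: 0.412
gripper_force: 60.6
time 6.25 tcp [0.4641 0.2937 0.1465] rpy [179.97  -0.    62.07] F [ 0.9 -0.2 -0.6] M [-0.1  -0.28 -0.  ] op 0.412 gf 60.600560903549194
```

```bash
python3 -m handwheel '[{"tx":0,"ty":0,"tz":0.015,"ax":0,"ay":0,"az":0,"jaw":0},{"tx":0,"ty":0,"tz":0.03,"ax":0,"ay":0,"az":0,"jaw":0},{"tx":0,"ty":0,"tz":0.03,"ax":0,"ay":0,"az":0,"jaw":0}]'
python3 -c "
from h import *
st();s=robot.get_state()"
python3 -m handwheel '[{"tx":0,"ty":0,"tz":0.01,"ax":0,"ay":0,"az":0,"jaw":0},{"tx":0,"ty":0,"tz":0.02,"ax":0,"ay":0,"az":0,"jaw":0},{"tx":0,"ty":0,"tz":0.02,"ax":0,"ay":0,"az":0,"jaw":0}]'
python3 -c "
from h import *
st()"
```

```text
time: 6.55
tcp_pos: [0.4649, 0.2938, 0.1434]
ee_rot: [179.9, -0.1, 62.1]
wrist_force: [4.3, -3.9, 7.1]
opening: 0.411
gripper_force: 61.5
time 6.55 tcp [0.4649 0.2938 0.1434] rpy [ 1.7986e+02 -1.1000e-01  6.2060e+01] F [ 4.3 -3.9  7.1] M [-0.71 -0.85  0.02] op 0.411 gf 61.52560293674469
time: 6.85
tcp_pos: [0.4653, 0.2933, 0.1397]
ee_rot: [179.8, -0.1, 62.0]
wrist_force: [12.7, -5.9, -0.0]
opening: 0.409
gripper_force: 61.0
time 6.85 tcp [0.4653 0.2933 0.1397] rpy [ 1.7979e+02 -7.0000e-02  6.2040e+01] F [12.7 -5.9 -0. ] M [-1.17 -2.16  0.07] op 0.409 gf 60.977561473846436
```

```bash
python3 -m handwheel '[{"tx":0,"ty":0.006,"tz":0,"ax":0,"ay":0,"az":0,"jaw":0},{"tx":0,"ty":0.006,"tz":0,"ax":0,"ay":0,"az":0,"jaw":0}]'
python3 -c "
from h import *
st()"
```

```text
time: 7.05
tcp_pos: [0.4656, 0.2931, 0.1395]
ee_rot: [179.9, -0.0, 62.0]
wrist_force: [6.0, -5.2, 1.1]
opening: 0.41
gripper_force: 61.0
time 7.05 tcp [0.4656 0.2931 0.1395] rpy [ 1.7989e+02 -5.0000e-02  6.2050e+01] F [ 6.  -5.2  1.1] M [-0.7  -1.17 -0.02] op 0.41 gf 61.01637840270996
```

```bash
python3 -m handwheel '[{"tx":-0.002,"ty":0.007,"tz":0,"ax":0,"ay":0,"az":0,"jaw":0},{"tx":-0.002,"ty":0.007,"tz":0.02,"ax":0,"ay":0,"az":0,"jaw":0},{"tx":-0.002,"ty":0.007,"tz":0.04,"ax":0,"ay":0,"az":0,"jaw":0},{"tx":-0.002,"ty":0.007,"tz":0.04,"ax":0,"ay":0,"az":0,"jaw":0}]'
python3 -c "
from h import *
st()"
python3 -m handwheel '[{"tx":0,"ty":0,"tz":0.01,"ax":0,"ay":0,"az":0,"jaw":0},{"tx":0,"ty":0,"tz":0.01,"ax":0,"ay":0,"az":0,"jaw":0}]'
python3 -c "
from h import *
st()"
```

```text
time: 7.45
tcp_pos: [0.4655, 0.2925, 0.1324]
ee_rot: [180.0, 0.0, 62.1]
wrist_force: [5.3, -1.4, -4.3]
opening: 0.414
gripper_force: 60.5
time 7.45 tcp [0.4655 0.2925 0.1324] rpy [1.7999e+02 2.0000e-02 6.2070e+01] F [ 5.3 -1.4 -4.3] M [-0.22 -0.85  0.06] op 0.414 gf 60.50626873970032
time: 7.65
tcp_pos: [0.4656, 0.2926, 0.1313]
ee_rot: [180.0, 0.0, 62.1]
wrist_force: [4.7, -1.9, -2.2]
opening: 0.411
gripper_force: 60.8
time 7.65 tcp [0.4656 0.2926 0.1313] rpy [179.99   0.    62.06] F [ 4.7 -1.9 -2.2] M [-0.3  -0.82  0.02] op 0.411 gf 60.79451501369476
```

```bash
python3 -m handwheel '[{"tx":0,"ty":0.003,"tz":0.007,"ax":0,"ay":0,"az":0,"jaw":0},{"tx":0,"ty":0.003,"tz":0.007,"ax":0,"ay":0,"az":0,"jaw":0}]'
python3 -m handwheel '[{"tx":0,"ty":0,"tz":0.005,"ax":0,"ay":0,"az":0,"jaw":0},{"tx":0,"ty":0,"tz":0.005,"ax":0,"ay":0,"az":0,"jaw":0}]'
```

```text
time: 7.85
tcp_pos: [0.4657, 0.2926, 0.1312]
ee_rot: [-180.0, -0.0, 62.1]
wrist_force: [-2.5, -1.1, 7.3]
opening: 0.409
gripper_force: 62.1
time: 8.05
tcp_pos: [0.4658, 0.2927, 0.1311]
ee_rot: [-180.0, -0.0, 62.1]
wrist_force: [-5.1, -4.2, 13.7]
opening: 0.411
gripper_force: 63.0
```

Contact with the tooth ends is at TCP z of about 0.131. I'll ease off to about 8 N and sweep anticlockwise.

```bash
python3 -m handwheel '[{"tx":-0.002,"ty":-0.003,"tz":-0.004,"ax":0,"ay":0,"az":0,"jaw":0},{"tx":-0.002,"ty":-0.003,"tz":-0.004,"ax":0,"ay":0,"az":-0.02,"jaw":0},{"tx":-0.002,"ty":-0.003,"tz":-0.004,"ax":0,"ay":0,"az":-0.04,"jaw":0},{"tx":-0.002,"ty":-0.003,"tz":-0.004,"ax":0,"ay":0,"az":-0.06,"jaw":0},{"tx":-0.002,"ty":-0.003,"tz":-0.004,"ax":0,"ay":0,"az":-0.08,"jaw":0},{"tx":-0.002,"ty":-0.003,"tz":-0.004,"ax":0,"ay":0,"az":-0.1,"jaw":0},{"tx":-0.002,"ty":-0.003,"tz":-0.004,"ax":0,"ay":0,"az":-0.1,"jaw":0}]'
python3 -c "
from h import *
st()"
```

```text
time: 8.75
tcp_pos: [0.4655, 0.2927, 0.1312]
ee_rot: [180.0, -0.1, 71.1]
wrist_force: [-1.0, -1.1, 7.6]
opening: 0.41
gripper_force: 61.9
time 8.75 tcp [0.4655 0.2927 0.1312] rpy [ 1.7998e+02 -6.0000e-02  7.1140e+01] F [-1.  -1.1  7.6] M [-0.23 -0.03 -0.05] op 0.41 gf 61.923755407333374
```

```bash
python3 -m handwheel '[{"tx":0,"ty":0,"tz":0,"ax":0,"ay":0,"az":-0.02,"jaw":0},{"tx":0,"ty":0,"tz":0,"ax":0,"ay":0,"az":-0.04,"jaw":0},{"tx":0,"ty":0,"tz":0,"ax":0,"ay":0,"az":-0.06,"jaw":0},{"tx":0,"ty":0,"tz":0,"ax":0,"ay":0,"az":-0.08,"jaw":0},{"tx":0,"ty":0,"tz":0,"ax":0,"ay":0,"az":-0.1,"jaw":0},{"tx":0,"ty":0,"tz":0,"ax":0,"ay":0,"az":-0.1,"jaw":0}]'
python3 -c "
from h import *
st()"
```

```text
time: 9.35
tcp_pos: [0.4654, 0.2928, 0.1312]
ee_rot: [180.0, -0.1, 80.1]
wrist_force: [-0.9, -1.4, 6.4]
opening: 0.41
gripper_force: 61.9
time 9.35 tcp [0.4654 0.2928 0.1312] rpy [ 1.7999e+02 -7.0000e-02  8.0140e+01] F [-0.9 -1.4  6.4] M [-0.02  0.07 -0.04] op 0.41 gf 61.922264099121094
```

```bash
python3 -m handwheel '[{"tx":0,"ty":0,"tz":0,"ax":0,"ay":0,"az":-0.02,"jaw":0},{"tx":0,"ty":0,"tz":0,"ax":0,"ay":0,"az":-0.04,"jaw":0},{"tx":0,"ty":0,"tz":0,"ax":0,"ay":0,"az":-0.06,"jaw":0},{"tx":0,"ty":0,"tz":0,"ax":0,"ay":0,"az":-0.08,"jaw":0},{"tx":0,"ty":0,"tz":0,"ax":0,"ay":0,"az":-0.1,"jaw":0},{"tx":0,"ty":0,"tz":0,"ax":0,"ay":0,"az":-0.1,"jaw":0}]'
python3 -c "
from h import *
st()"
```

```text
time: 9.95
tcp_pos: [0.4653, 0.2928, 0.131]
ee_rot: [180.0, -0.1, 89.1]
wrist_force: [-1.2, -0.0, 5.2]
opening: 0.407
gripper_force: 61.9
time 9.95 tcp [0.4653 0.2928 0.131 ] rpy [ 1.7999e+02 -6.0000e-02  8.9140e+01] F [-1.2 -0.   5.2] M [-0.06  0.16 -0.05] op 0.407 gf 61.874399185180664
```

Smooth so far, with Fz about 5–8 N and little moment. Continuing.

```bash
python3 -m handwheel '[{"tx":0,"ty":0,"tz":0.001,"ax":0,"ay":0,"az":-0.02,"jaw":0},{"tx":0,"ty":0,"tz":0.001,"ax":0,"ay":0,"az":-0.04,"jaw":0},{"tx":0,"ty":0,"tz":0.001,"ax":0,"ay":0,"az":-0.06,"jaw":0},{"tx":0,"ty":0,"tz":0.001,"ax":0,"ay":0,"az":-0.08,"jaw":0},{"tx":0,"ty":0,"tz":0.001,"ax":0,"ay":0,"az":-0.1,"jaw":0},{"tx":0,"ty":0,"tz":0.001,"ax":0,"ay":0,"az":-0.1,"jaw":0}]'
python3 -c "
from h import *
st()"
```

```text
time: 10.55
tcp_pos: [0.465, 0.2925, 0.1298]
ee_rot: [-179.9, -0.0, 98.1]
wrist_force: [0.4, -0.5, -2.2]
opening: 0.407
gripper_force: 60.9
time 10.55 tcp [0.465  0.2925 0.1298] rpy [-1.7994e+02 -1.0000e-02  9.8100e+01] F [ 0.4 -0.5 -2.2] M [ 0.02  0.01 -0.02] op 0.407 gf 60.86410403251648
```

```bash
python3 -m handwheel '[{"tx":0,"ty":0,"tz":0,"ax":0,"ay":0,"az":-0.02,"jaw":0},{"tx":0,"ty":0,"tz":0,"ax":0,"ay":0,"az":-0.04,"jaw":0},{"tx":0,"ty":0,"tz":0,"ax":0,"ay":0,"az":-0.06,"jaw":0},{"tx":0,"ty":0,"tz":0,"ax":0,"ay":0,"az":-0.08,"jaw":0},{"tx":0,"ty":0,"tz":0,"ax":0,"ay":0,"az":-0.1,"jaw":0},{"tx":0,"ty":0,"tz":0,"ax":0,"ay":0,"az":-0.1,"jaw":0}]'
python3 -c "
from h import *
st()"
```

```text
time: 11.15
tcp_pos: [0.465, 0.2923, 0.1299]
ee_rot: [-179.9, -0.0, 107.0]
wrist_force: [-1.2, -1.6, -1.4]
opening: 0.411
gripper_force: 60.8
time 11.15 tcp [0.465  0.2923 0.1299] rpy [-1.7995e+02 -1.0000e-02  1.0704e+02] F [-1.2 -1.6 -1.4] M [-0.21  0.21 -0.17] op 0.411 gf 60.832858085632324
```

It dropped in at yaw 89–98: Fz is free, z is down 1.2 mm and the shaft is being dragged along at 0.17 N m. I'll back off the flank and lower it.

```bash
python3 -m handwheel '[{"tx":0,"ty":0,"tz":0,"ax":0,"ay":0,"az":0.03,"jaw":0},{"tx":0,"ty":0,"tz":0,"ax":0,"ay":0,"az":0.03,"jaw":0},{"tx":0,"ty":0,"tz":0.02,"ax":0,"ay":0,"az":0.03,"jaw":0},{"tx":0,"ty":0,"tz":0.04,"ax":0,"ay":0,"az":0.03,"jaw":0},{"tx":0,"ty":0,"tz":0.04,"ax":0,"ay":0,"az":0.03,"jaw":0}]'
python3 -c "
from h import *
st()"
```

```text
time: 11.65
tcp_pos: [0.4652, 0.2923, 0.1234]
ee_rot: [-180.0, 0.0, 104.4]
wrist_force: [-0.4, 0.2, -1.9]
opening: 0.41
gripper_force: 60.9
time 11.65 tcp [0.4652 0.2923 0.1234] rpy [-1.7996e+02  1.0000e-02  1.0439e+02] F [-0.4  0.2 -1.9] M [ 0.01 -0.01 -0.02] op 0.41 gf 60.88228225708008
```

```bash
python3 -m handwheel '[{"tx":0,"ty":0,"tz":0.03,"ax":0,"ay":0,"az":0,"jaw":0},{"tx":0,"ty":0,"tz":0.06,"ax":0,"ay":0,"az":0,"jaw":0},{"tx":0,"ty":0,"tz":0.085,"ax":0,"ay":0,"az":0,"jaw":0},{"tx":0,"ty":0,"tz":0.085,"ax":0,"ay":0,"az":0,"jaw":0}]'
python3 -m handwheel '[{"tx":0,"ty":0,"tz":0.007,"ax":0,"ay":0,"az":0,"jaw":0},{"tx":0,"ty":0,"tz":0.007,"ax":0,"ay":0,"az":0,"jaw":0},{"tx":0,"ty":0,"tz":0.007,"ax":0,"ay":0,"az":0,"jaw":0}]'
python3 -c "
from h import *
st()"
```

```text
time: 12.05
tcp_pos: [0.4652, 0.2923, 0.1105]
ee_rot: [-180.0, 0.0, 104.4]
wrist_force: [-1.4, -0.0, -1.1]
opening: 0.414
gripper_force: 60.9
time: 12.35
tcp_pos: [0.4653, 0.2923, 0.1102]
ee_rot: [-180.0, 0.0, 104.4]
wrist_force: [-2.5, -0.5, -2.3]
opening: 0.411
gripper_force: 60.9
time 12.35 tcp [0.4653 0.2923 0.1102] rpy [-179.98    0.    104.36] F [-2.5 -0.5 -2.3] M [-0.03  0.48 -0.06] op 0.411 gf 60.9131920337677
```

```bash
python3 -m handwheel '[{"tx":0,"ty":0,"tz":0.007,"ax":0,"ay":0,"az":0,"jaw":0},{"tx":0,"ty":0,"tz":0.007,"ax":0,"ay":0,"az":0,"jaw":0},{"tx":0,"ty":0,"tz":0.007,"ax":0,"ay":0,"az":0,"jaw":0}]'
python3 -m handwheel '[{"tx":0,"ty":0,"tz":0.007,"ax":0,"ay":0,"az":0,"jaw":0},{"tx":0,"ty":0,"tz":0.007,"ax":0,"ay":0,"az":0,"jaw":0}]'
python3 -c "
from h import *
st()"
```

```text
time: 12.65
tcp_pos: [0.4653, 0.2923, 0.1093]
ee_rot: [-180.0, -0.0, 104.4]
wrist_force: [-4.9, -1.1, 0.8]
opening: 0.414
gripper_force: 61.3
time: 12.85
tcp_pos: [0.4654, 0.2924, 0.1093]
ee_rot: [180.0, -0.0, 104.4]
wrist_force: [-10.5, -4.1, 10.9]
opening: 0.408
gripper_force: 62.6
time 12.85 tcp [0.4654 0.2924 0.1093] rpy [ 1.7999e+02 -1.0000e-02  1.0436e+02] F [-10.5  -4.1  10.9] M [-0.75  1.7  -0.15] op 0.408 gf 62.642982602119446
```

Seated: TCP z is 0.1093, and the drop from the tooth ends is 21.9 mm, which matches the 22 mm of spline. I'll ease the side load and swing anticlockwise.

```bash
python3 -m handwheel '[{"tx":-0.001,"ty":-0.007,"tz":-0.004,"ax":0,"ay":0,"az":0,"jaw":0},{"tx":-0.001,"ty":-0.007,"tz":-0.004,"ax":0,"ay":0,"az":-0.03,"jaw":0},{"tx":-0.001,"ty":-0.007,"tz":-0.004,"ax":0,"ay":0,"az":-0.06,"jaw":0},{"tx":-0.001,"ty":-0.007,"tz":-0.004,"ax":0,"ay":0,"az":-0.1,"jaw":0},{"tx":-0.001,"ty":-0.007,"tz":-0.004,"ax":0,"ay":0,"az":-0.13,"jaw":0},{"tx":-0.001,"ty":-0.007,"tz":-0.004,"ax":0,"ay":0,"az":-0.16,"jaw":0},{"tx":-0.001,"ty":-0.007,"tz":-0.004,"ax":0,"ay":0,"az":-0.2,"jaw":0},{"tx":-0.001,"ty":-0.007,"tz":-0.004,"ax":0,"ay":0,"az":-0.2,"jaw":0}]'
python3 -c "
from h import *
st()"
```

```text
time: 13.65
tcp_pos: [0.4647, 0.2921, 0.1093]
ee_rot: [179.9, 0.0, 122.4]
wrist_force: [-2.0, -0.5, 4.1]
opening: 0.411
gripper_force: 61.9
time 13.65 tcp [0.4647 0.2921 0.1093] rpy [179.94   0.   122.43] F [-2.  -0.5  4.1] M [-0.09  0.46 -0.  ] op 0.411 gf 61.85226917266846
```

```bash
python3 -m handwheel '[{"tx":0,"ty":0,"tz":0,"ax":0,"ay":0,"az":-0.03,"jaw":0},{"tx":0,"ty":0,"tz":0,"ax":0,"ay":0,"az":-0.06,"jaw":0},{"tx":0,"ty":0,"tz":0,"ax":0,"ay":0,"az":-0.1,"jaw":0},{"tx":0,"ty":0,"tz":0,"ax":0,"ay":0,"az":-0.13,"jaw":0},{"tx":0,"ty":0,"tz":0,"ax":0,"ay":0,"az":-0.16,"jaw":0},{"tx":0,"ty":0,"tz":0,"ax":0,"ay":0,"az":-0.2,"jaw":0},{"tx":0,"ty":0,"tz":0,"ax":0,"ay":0,"az":-0.23,"jaw":0},{"tx":0,"ty":0,"tz":0,"ax":0,"ay":0,"az":-0.27,"jaw":0},{"tx":0,"ty":0,"tz":0,"ax":0,"ay":0,"az":-0.3,"jaw":0},{"tx":0,"ty":0,"tz":0,"ax":0,"ay":0,"az":-0.3,"jaw":0}]'
python3 -c "
from h import *
st()"
```

```text
time: 14.65
tcp_pos: [0.4642, 0.2916, 0.1092]
ee_rot: [-179.9, -0.0, 149.3]
wrist_force: [-7.7, -5.8, 8.3]
opening: 0.405
gripper_force: 62.4
time 14.65 tcp [0.4642 0.2916 0.1092] rpy [-179.95   -0.    149.34] F [-7.7 -5.8  8.3] M [-0.93  1.39 -0.02] op 0.405 gf 62.39482283592224
```

```bash
python3 -m handwheel '[{"tx":0.0025,"ty":-0.006,"tz":-0.002,"ax":0,"ay":0,"az":-0.02,"jaw":0},{"tx":0.0025,"ty":-0.006,"tz":-0.002,"ax":0,"ay":0,"az":-0.035,"jaw":0},{"tx":0.0025,"ty":-0.006,"tz":-0.002,"ax":0,"ay":0,"az":-0.05,"jaw":0}]'
python3 -c "
from h import *
st()"
python3 -m handwheel '[{"tx":0,"ty":0,"tz":0,"ax":0,"ay":0,"az":-0.015,"jaw":0},{"tx":0,"ty":0,"tz":0,"ax":0,"ay":0,"az":-0.03,"jaw":0}]'
python3 -c "
from h import *
st()"
```

```text
time: 14.95
tcp_pos: [0.464, 0.2914, 0.1093]
ee_rot: [180.0, 0.0, 153.9]
wrist_force: [2.4, -0.8, 1.4]
opening: 0.404
gripper_force: 61.4
time 14.95 tcp [0.464  0.2914 0.1093] rpy [1.7996e+02 4.0000e-02 1.5388e+02] F [ 2.4 -0.8  1.4] M [-0.01 -0.37 -0.18] op 0.404 gf 61.39932632446289
time: 15.15
tcp_pos: [0.464, 0.2913, 0.1093]
ee_rot: [180.0, 0.0, 156.6]
wrist_force: [3.5, -1.4, 2.2]
opening: 0.409
gripper_force: 61.4
time 15.15 tcp [0.464  0.2913 0.1093] rpy [1.7998e+02 4.0000e-02 1.5664e+02] F [ 3.5 -1.4  2.2] M [-0.1  -0.63 -0.2 ] op 0.409 gf 61.4059853553772
```

```bash
for i in 1; do python3 -m handwheel '[{"tx":0,"ty":0,"tz":0,"ax":0,"ay":0,"az":-0.012,"jaw":0},{"tx":0,"ty":0,"tz":0,"ax":0,"ay":0,"az":-0.012,"jaw":0}]' >/dev/null; python3 -c "
from h import *
st()"; done
python3 -m handwheel '[{"tx":0,"ty":0,"tz":0,"ax":0,"ay":0,"az":-0.012,"jaw":0},{"tx":0,"ty":0,"tz":0,"ax":0,"ay":0,"az":-0.012,"jaw":0}]' >/dev/null; python3 -c "
from h import *
st()"
```

```text
time 15.35 tcp [0.4639 0.2913 0.1093] rpy [1.7998e+02 4.0000e-02 1.5768e+02] F [5.2 0.  3.6] M [-0.21 -0.87 -0.09] op 0.413 gf 61.5584671497345
time 15.55 tcp [0.4639 0.2912 0.1093] rpy [1.7999e+02 3.0000e-02 1.5869e+02] F [6.2 0.  2.9] M [-0.28 -0.79 -1.  ] op 0.407 gf 61.592971086502075
```

Mz jumps to -1.0 N m at yaw 158.7, so the arm is at the stop lug where expected. I'll ease the preload, open and lift away.

```bash
python3 -m handwheel '[{"tx":-0.003,"ty":0.001,"tz":0,"ax":0,"ay":0,"az":0.004,"jaw":0},{"tx":-0.003,"ty":0.001,"tz":0,"ax":0,"ay":0,"az":0.004,"jaw":0}]' >/dev/null; python3 -c "
from h import *
st()"
python3 -m handwheel '[{"tx":0,"ty":0,"tz":0,"ax":0,"ay":0,"az":0,"jaw":0.5},{"tx":0,"ty":0,"tz":0,"ax":0,"ay":0,"az":0,"jaw":0.6},{"tx":0,"ty":0,"tz":0,"ax":0,"ay":0,"az":0,"jaw":0.7},{"tx":0,"ty":0,"tz":0,"ax":0,"ay":0,"az":0,"jaw":0.7},{"tx":0,"ty":0,"tz":0,"ax":0,"ay":0,"az":0,"jaw":0.7}]'
python3 -m handwheel '[{"tx":0,"ty":0,"tz":-0.1,"ax":0,"ay":0,"az":0,"jaw":0.7},{"tx":0,"ty":0,"tz":-0.3,"ax":0,"ay":0,"az":0,"jaw":0.7},{"tx":0,"ty":0,"tz":-0.6,"ax":0,"ay":0,"az":0,"jaw":0.7},{"tx":0,"ty":0,"tz":-0.9,"ax":0,"ay":0,"az":0,"jaw":0.7},{"tx":0,"ty":0,"tz":-1,"ax":0,"ay":0,"az":0,"jaw":0.7},{"tx":0,"ty":0,"tz":-1,"ax":0,"ay":0,"az":0,"jaw":0.7}]'
python3 -m handwheel '[{"tx":0.3,"ty":-0.5,"tz":0,"ax":0,"ay":0,"az":0,"jaw":0.7},{"tx":0.5,"ty":-1,"tz":0,"ax":0,"ay":0,"az":0,"jaw":0.7},{"tx":0.5,"ty":-1,"tz":0,"ax":0,"ay":0,"az":0,"jaw":0.7},{"tx":0.5,"ty":-1,"tz":0,"ax":0,"ay":0,"az":0,"jaw":0.7},{"tx":0.5,"ty":-1,"tz":0,"ax":0,"ay":0,"az":0,"jaw":0.7}]'
python3 - <<'E'
from h import *
st()
I,D=robot.capture("top");P=cloud("top",D);Z=P[...,2];np.savez("top1.npz",I=I,D=D)
cv2.imwrite("pics/end.png",cv2.resize(I[165:245,115:235],(780,520),interpolation=cv2.INTER_CUBIC))
m=np.zeros_like(Z,bool);m[165:245,115:235]=1
c=np.array([.4645,.292]);r=np.hypot(P[...,0]-c[0],P[...,1]-c[1])
q=P[m&(r<.026)&(Z>.118)&(Z<.131)];print("hub top",np.median(q,0),len(q))
q=P[m&(r>.09)&(r<.112)&(Z>.093)&(Z<.108)];v=q.mean(0)[:2]-c;print("eye",q.mean(0),len(q),np.hypot(*v),np.degrees(np.arctan2(v[1],v[0])))
E
```

```text
time 15.75 tcp [0.4639 0.2913 0.1093] rpy [-1.7998e+02 -2.0000e-02  1.5832e+02] F [ 1.4 -2.7  4.8] M [-0.36 -0.06 -0.31] op 0.413 gf 61.93342566490173
time: 16.25
tcp_pos: [0.464, 0.2913, 0.109]
ee_rot: [-180.0, -0.0, 158.4]
wrist_force: [-0.7, 0.3, -0.1]
opening: 0.701
gripper_force: 0.0
time: 16.85
tcp_pos: [0.4646, 0.2916, 0.2628]
ee_rot: [179.8, 0.2, 158.4]
wrist_force: [0.3, -0.6, 0.0]
opening: 0.7
gripper_force: 0.0
time: 17.35
tcp_pos: [0.3377, 0.1783, 0.2588]
ee_rot: [180.0, 0.0, 158.3]
wrist_force: [-0.6, -0.3, 0.4]
opening: 0.701
gripper_force: 0.0
time 17.35 tcp [0.3377 0.1783 0.2588] rpy [1.7997e+02 4.0000e-02 1.5831e+02] F [-0.6 -0.3  0.4] M [-0.02 -0.05 -0.06] op 0.701 gf 0.0
hub top [0.46390658 0.29074019 0.12604715] 218
eye [0.55727302 0.25505819 0.0991518 ] 67 0.09985754860076859 -21.712229082377323
```

View pics/end.png

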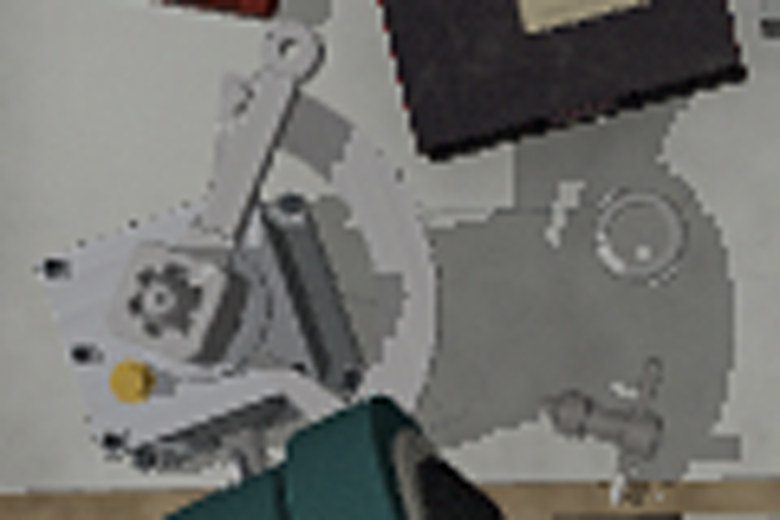

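The picture shows the hub home on the shaft at (165,300), with its top at 0.126 m. The arm lies against the anticlockwise lug at (238,92), its eye is at (292,50), and the gripper is clear.

```bash
python3 -c "
from h import *
print(robot.hand_in())"
```

```text
the job is handed in; nothing more can be done
None
```

The selector arm is fully home on the shaft shoulder and resting against the anticlockwise stop lug; the gripper is clear, and the job was handed in at about 17 s of the 72 s allowed.

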